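Turn the red-agar culture dish base-up on its inverting stand

ROBOT

A 7-joint arm with a two-finger parallel gripper is mounted at the origin on the work surface. World frame = base frame: x ahead of the robot, y to its left, z up, the work surface at z = 0. Lengths are in m, angles in rad, forces in N, time in s.
With the tool pointing down it reaches from about 0.4 to 0.85 m from the base axis. Payload 10.4 kg.
Tool frame: the origin (TCP) lies midway between the tips of the shut fingers; the grasp point (between the pads) lies 19 mm behind it; z points along the fingers, y is the line along which they close (so a half turn about z gives the same grasp; the last joint's range is limited). The gripper opens to 87 mm and grips with 3 to 60 N. Pads are 19 mm wide; open, the fingers measure 117 mm over their backs; the gripper's body (75 mm by 190 mm) begins 51 mm behind the grasp point.
Start: joints at [-1.267, 0.332, -0.065, 1.46, 0.022, 1.35, -0.088], TCP at [0.201, 0.592, 0.201] pointing down, gripper open.
Joint ranges: [-2.6, 2.6], [-0.5, 2.12], [-1.47, 1.34], [0.16, 2.42], [-1.27, 4.41], [0.06, 2.06], [-2.6, 2.6]. Speed limits (rad/s): [2.22, 2.22, 2.79, 2.79, 3.14, 3.14, 3.14].

INTERFACE

Orientations are given as a unit quaternion [x, y, z, w].
In Python, from bench import r gives the robot as it stands.
- The arm moves only by the tool arm_command, never from a script. Its argument "moves" is one flat list of numbers, 4 for each row, row after row: the shift along the tool's x, y, z in cm, then the turn about the tool's z in degrees. A call has 1 to 12 rows; each row shifts and turns the commanded pose from where the row before left it, along the tool's axes as they then stand; what a row does not reach is not made up. A row lasts 1/12 s, in which the tool goes at most 41.7 mm and 7.16 degrees, less where a joint would pass 70% of its speed; a pose out of reach is approached as far as the arm can. A call with a gripper value outside its range is refused whole. "fingers" is the opening in per cent of the stroke, from 0 (shut) to 100 (fully open), set as the call begins (left out, the last holds). The fingers move at their own pace and stop on an object; "squeeze" is the grip in N (left out, the last holds). Time passes only in rows, so rows that do not move let the fingers close. It gives the time, the measured TCP pose, the force, the opening and the grip force at its end, in the units of the state.
- r.read_state(): the state, without advancing time (a new reading comes with each control period).
- r.camera(name): name is "side" or "top"; returns the picture (480x640x3 uint8, red, green, blue); there is no depth.
- r.camera_info(name): a dict with "fx", "fy", "cx", "cy" (pixels), "k1" (the pictures are not rectified: a ray, as slopes to the right and down, at radius r is drawn at 1 + k1 r^2 times it, then the intrinsics apply), "origin" and "attitude" of the camera in the world. Camera axes: x right, y up, looking along -z (the intrinsics and any distortion apply to the point x, -y, -z); pixel columns grow to the right and rows downward; lengths in m; the calibration is good to about 2 mm. A picture is of the moment at which its call begins. camera_info takes no time and is no camera call.
- r.close_job(): hands the job in; it is judged then, once.
The state is a dict: "time": time; "joint_positions": joint angles; "joint_vel": joint speeds; "joint_torque": joint torques, N m; "ee_pos": TCP position; "eef_rot": TCP orientation; "ft_force": force on the tool from outside, world axes, zero at the start; "torque": the same for the moment, N m; "width": finger opening in m; "grip_force": force on a finger pad.
Only numpy, scipy, OpenCV 4.12 (cv2) and the standard library are available. Lean on these libraries where they do the work, as an engineer would, in place of code of your own. Each camera call takes 0.05 s, during which the arm holds its last target. There are 200 camera calls.

TASK

The culture dish with the dark red agar must go into the incubator upside down. Swing its blue carrier by the black ball knob all the way over to the other side of its stand, until it lies down flat there with the dish's coloured base facing up, and let go. Leave the carrier with the amber dish as it is.

Things in the scene. Friction and masses are not known exactly. Their poses are not given: they have to be found in the camera images.
- red_stand: Inverting stand of the red-agar dish, fixed to the bench: aluminium base plate 190 mm (its x) by 100 mm (its y) by 8 mm, with two grey hinge posts in the middle (up to 74 mm high, 88 mm apart) and short rest pins (up to 56 mm) on either side. Origin: centre of the underside; z up. The carrier's hinge axis runs along the stand's y axis, 60 mm above the origin. At the start the carrier lies on the stand's -x side; it is to be laid over to the +x side.
- red_carrier (a joint): Hinge angle (rad) of the red dish's carrier, a blue frame 74 mm wide, 8 mm thick, 6 to 80 mm from the hinge axis, with a 60 mm dish 15 mm thick clipped in. 0 (start) = flat on the stand's -x side, lid (white ring) up; 1.57 = upright; 3.14 = flat on the +x side, base (plain red disc) up, at the stop. Damped: 1 to 2 N at the knob swing it; let go, it sinks slowly (1 to 3 s) to the side it leans to.
- red_knob (a point): Centre of the black ball knob, 25 mm in diameter, on an 8 mm steel stem at the free end of the red dish's carrier: 108 mm from the hinge axis, in the middle of the carrier's width and in the plane of its thickness. Pinched from above along the hinge axis, the ball turns freely between the fingers, so the hand can stay pointing down all the way over.
- amber_knob (a point): Centre of the same black ball knob on the carrier of the amber dish, on a second stand of the same kind, which is to be left alone.
Things that resemble listed ones, but are neither listed nor needed, are in the scene too. What is shaped like the red_stand but green or purple is not meant.

How it is judged:
By the outcome, as a careful person would: the job done as asked, in the order asked, and still so for the second after the job is handed in, with the robot touching nothing.
It also fails if it takes over 40 s, if anything falls off the work surface, if the arm or the gripper's body presses on something with over 40 N, if the wrist force passes 120 N, or if a joint passes its speed limit or range.

## Working session

There is one attempt and no reset: what is moved stays moved. The work goes in short steps, Python scripts to look and compute and a tool call to move; the robot and the scene stay as the last step left them, time stands still between calls to the robot, and variables do not carry over. Pictures are saved under pics/ and viewed, at most 10 in all, crops included, and the job is handed in when it is done.

Besides the shell and the picture viewer there is one more tool, called as name(argument=value, ...), one argument or row to a line, values as JSON. arm_command: Moves the arm, as the interface text tells. Its arguments: {"type":"object","properties":{"moves":{"type":"array"},"fingers":{"type":"number"},"squeeze":{"type":"number"}},"required":["moves"]}

```bash
mkdir -p pics
python3 - <<'E'
from bench import r
import cv2
for n in("top","side"):
    cv2.imwrite(f"pics/{n}0.png",r.camera(n)[:,:,::-1]); print(r.camera_info(n))
s=r.read_state();print(s["time"],s["ee_pos"],s["eef_rot"],s["width"])
E
```

```text
{'fx': 548.2749085021973, 'fy': 548.2749085021973, 'cx': 324.3953476824785, 'cy': 230.0369719096262, 'k1': -0.014762174186059601, 'origin': array([ 0.22811603, -0.21185983,  1.47329181]), 'attitude': array([ 0.04970981, -0.03821503, -0.70134829,  0.71005571])}
{'fx': 552.0429969144764, 'fy': 552.0429969144764, 'cx': 314.1345860165555, 'cy': 250.12183597166364, 'k1': -0.07826875421289647, 'origin': array([ 0.18813999, -1.2394654 ,  0.81823815]), 'attitude': array([ 0.45661332, -0.05236216, -0.07879376,  0.88462084])}
0.1 [0.20050879 0.59157865 0.19984088] [ 1.62642097e-01  9.86684930e-01 -6.24293506e-04 -8.62114832e-05] 0.0871619053929403
```

View pics/top0.png

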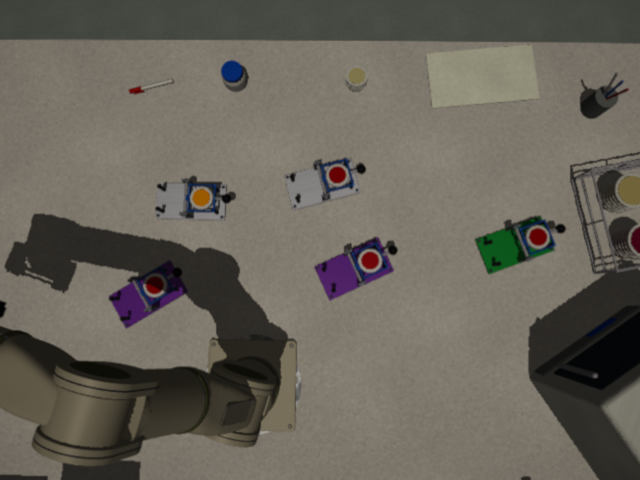

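View pics/side0.png

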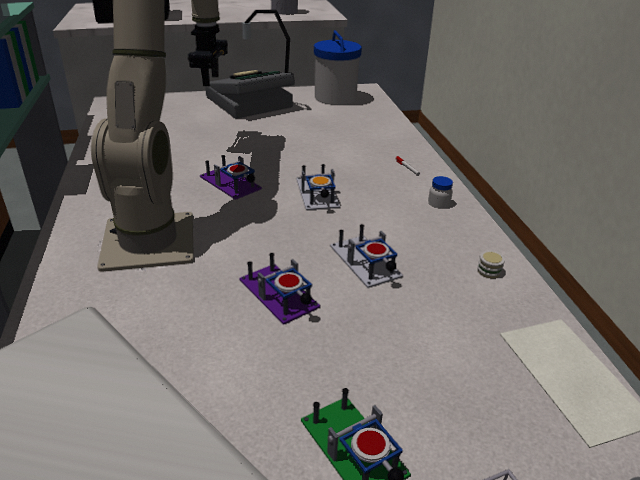

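The red dish on the aluminium stand is at about (325,180) in the top view, with its knob near (361,168); in the side view the knob is near (392,266). The other red dishes are on purple or green plates. The amber stand is at (190,200) in the top view.

```bash
cat > h.py <<'E'
import numpy as np, cv2
from bench import r
from scipy.spatial.transform import Rotation as R
def ray(n,p):
    c=r.camera_info(n)
    K=np.array([[c["fx"],0,c["cx"]],[0,c["fy"],c["cy"]],[0,0,1]])
    u=cv2.undistortPoints(np.array([[p]],float),K,np.array([c["k1"],0,0,0,0.]))[0,0]
    return c["origin"],R.from_quat(c["attitude"]).apply([u[0],-u[1],-1])
def onz(n,p,z):
    o,d=ray(n,p); return o+d*(z-o[2])/d[2]
def tri(a,b):
    (o1,d1),(o2,d2)=ray("top",a),ray("side",b)
    t=np.linalg.lstsq(np.c_[d1,-d2],o2-o1,rcond=None)[0]
    p,q=o1+t[0]*d1,o2+t[1]*d2; return (p+q)/2,np.linalg.norm(p-q)
def blobs(m,off,amin=8):
    n,_,s,c=cv2.connectedComponentsWithStats(m.astype(np.uint8)); 
    return [(s[i,4],np.round(c[i]+off,1)) for i in range(1,n) if s[i,4]>=amin]
E
python3 - <<'E'
from h import *
t=cv2.imread("pics/top0.png");s=cv2.imread("pics/side0.png")
for n,im,(x0,y0,x1,y1) in(("top",t,(278,145,378,215)),("side",s,(325,215,415,290))):
    c=im[y0:y1,x0:x1].astype(int)
    red=(c[:,:,2]>110)&(c[:,:,1]<50); dark=c.max(2)<40
    print(n,"red",blobs(red,(x0,y0)),"dark",blobs(dark,(x0,y0)))
    if n=="top":
        w=((c.min(2)>150)&(c.max(2)-c.min(2)<30)); 
        print(blobs(w,(x0,y0),20)); print(c[50,18],c[60,5])
    big=cv2.resize(im[y0:y1,x0:x1],None,fx=4,fy=4,interpolation=cv2.INTER_CUBIC)
    cv2.imwrite(f"pics/{n}c.png",big)
a=cv2.imread("pics/topc.png");b=cv2.imread("pics/sidec.png")
H=300;o=np.zeros((H,800,3),np.uint8);o[:280,:400]=a;o[:300,400:760]=b;cv2.imwrite("pics/c.png",o)
E
```

```text
top red [] dark [(np.int32(57), array([360.4, 168.1])), (np.int32(19), array([292.1, 176.8])), (np.int32(16), array([297.6, 197.8]))]
[]
[94 95 96] [115 127 134]
side red [(np.int32(75), array([376.8, 248. ]))] dark [(np.int32(47), array([361. , 232.1])), (np.int32(42), array([340.6, 237.5])), (np.int32(53), array([351.1, 253.5])), (np.int32(125), array([390.9, 264.3])), (np.int32(92), array([372. , 268.2]))]
```

View pics/c.png

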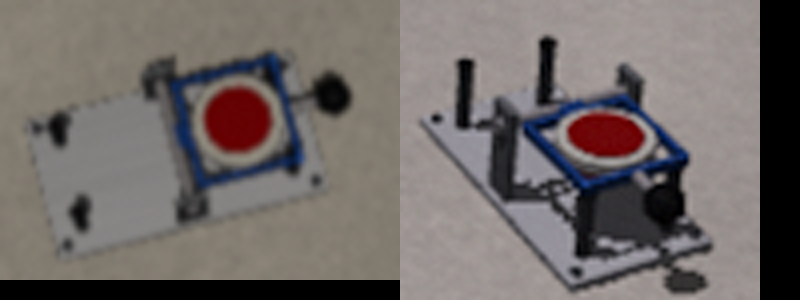

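The crop shows the knob at about (361,168) in the top view and (391,265.5) in the side view. The plate corners in the top crop are (28,122), (65,258), (328,187) and (291,52).

Run:
```python
from h import *
k,e=tri((361,168.2),(390.7,265.4)); print("knob tri",k,e, onz("top",(361,168.2),.06), onz("side",(390.7,265.4),.06))
C=[onz("top",((u+.5)/4-.5+278,(v+.5)/4-.5+145),.008) for u,v in((28,122),(65,258),(328,187),(291,52))]
C=np.array(C);o=C.mean(0);print("centre",o,"sides",np.linalg.norm(C-np.roll(C,-1,0),axis=1))
d=(C[0]+C[1]-C[2]-C[3])[:2];d/=np.linalg.norm(d);print("+x dir",d,"yaw",np.degrees(np.arctan2(d[1],d[0])))
print("knob from centre", (k[:2]-o[:2])@d, (k[:2]-o[:2])@[-d[1],d[0]])
print("knob pred",o[:2]-.108*d,"end",o[:2]+.108*d,np.linalg.norm(o[:2]+.108*d),np.linalg.norm(k))
Rt=R.from_quat(r.read_state()["eef_rot"]).as_matrix();print(Rt)
```

```text
knob tri [ 0.56735472 -0.28135752  0.06323682] 0.00355304467905036 [ 0.56993322 -0.28187008  0.06      ] [ 0.56706687 -0.27745993  0.06      ]
centre [ 0.53963326 -0.17892428  0.008     ] sides [0.09763981 0.18480667 0.09719044 0.18615581]
+x dir [-0.27330918  0.96192624] yaw 105.86127769403241
knob from centre -0.10610975486344176 0.0013299388349471643
knob pred [ 0.56915065 -0.28281232] end [ 0.51011587 -0.07503625] 0.5156051158863125 0.6364372206496873
[[-9.47095081e-01  3.20952905e-01 -3.73199953e-04]
 [ 3.20953121e-01  9.47094317e-01 -1.20391876e-03]
 [-3.29456679e-05 -1.26000522e-03 -9.99999206e-01]]
```

arm_command(
  moves=[0,0,0,6.9,0,0,0,6.9,0,0,0,6.9,0,0,0,6.9,0,0,0,6.9,0,0,0,6.9,0,0,0,6.9,0,0,0,6.9],
)

```text
time: 0.77
ee_pos: [0.2005, 0.5917, 0.2001]
eef_rot: [0.604, 0.797, -0.0, 0.0]
ft_force: [0.4, -0.1, 0.0]
width: 0.0874
grip_force: 0.0
```

arm_command(
  moves=[-3.1,2.2,0,0,-3.1,2.2,0,0,-3.1,2.2,0,0,-3.1,2.2,0,0,-3.1,2.2,0,0,-3.1,2.2,0,0,-3.1,2.2,0,0,-3.1,2.2,0,0,-3.1,2.2,0,0,-3.1,2.2,0,0],
)

```text
time: 1.6
ee_pos: [0.4989, 0.3535, 0.2003]
eef_rot: [0.601, 0.799, -0.0, -0.0]
ft_force: [0.7, 0.7, -0.1]
width: 0.0869
grip_force: 0.0
```

arm_command(
  moves=[-3.7,-0.65,0,0,-3.7,-0.65,0,0,-3.7,-0.65,0,0,-3.7,-0.65,0,0,-3.7,-0.65,0,0,-3.7,-0.65,0,0,-3.7,-0.65,0,0,-3.7,-0.65,0,0,-3.7,-0.65,0,0,-3.7,-0.65,0,0],
)

```text
time: 2.43
ee_pos: [0.5375, -0.0204, 0.2004]
eef_rot: [0.601, 0.799, 0.0, -0.0]
ft_force: [0.4, 1.0, 0.3]
width: 0.0868
grip_force: 0.0
```

arm_command(
  moves=[-3.7,-0.65,0,0,-3.7,-0.65,0,0,-3.7,-0.65,0,0,-3.7,-0.65,0,0,-3.7,-0.65,0,0,-3.7,-0.65,0,0,-3.7,-0.65,0,0,0,0,0,0,0,0,0,0],
)

```text
time: 3.18
ee_pos: [0.5647, -0.2828, 0.1998]
eef_rot: [0.603, 0.798, -0.001, -0.0]
ft_force: [0.7, 0.8, 0.4]
width: 0.0869
grip_force: 0.0
```

arm_command(
  moves=[0,0.4,2,0,0,0,3,0,0,0,3,0,0,0,2,0,0,0,1,0,0,0,1,0,0,0,0,0,0,0,0,0],
)

```text
time: 3.85
ee_pos: [0.5702, -0.2787, 0.0812]
eef_rot: [0.601, 0.799, 0.0, 0.0]
ft_force: [0.5, -0.3, -0.2]
width: 0.087
grip_force: 0.0
```

Run:
```python
from h import *
s=r.camera("side")[:,:,::-1];t=r.camera("top")[:,:,::-1]
o=np.hstack([cv2.resize(np.ascontiguousarray(s[190:310,320:440]),(390,390)),cv2.resize(np.ascontiguousarray(t[110:230,300:420]),(390,390))])
cv2.imwrite("pics/c2.png",o)
```

```text
(no output)
```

View pics/c2.png

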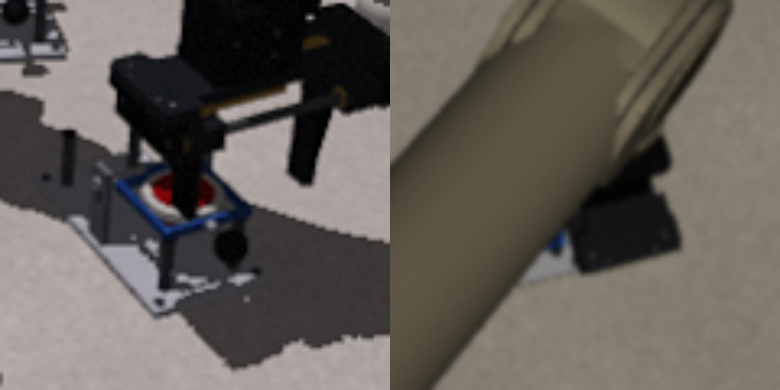

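The side crop shows the open fingers straddling the knob line, with the tips at crop (187,215) and (303,182) and the knob at (231,245). I'll check the projection numerically.

Run:
```python
from h import *
def proj(n,P):
    c=r.camera_info(n);q=R.from_quat(c["attitude"]).inv().apply(np.array(P)-c["origin"])
    u=np.array([q[0],-q[1]])/-q[2];u*=1+c["k1"]*u@u
    return np.array([c["fx"]*u[0]+c["cx"],c["fy"]*u[1]+c["cy"]])
st=r.read_state();print(st["ee_pos"]);p=st["ee_pos"];y=np.array([.961,.277,0])
f=lambda P:(proj("side",P)-[320,190])*3.25
for P in(p,p-.0505*y,p+.0505*y,[.568,-.281,.061],[.5702,-.2787,.061]):print(np.round(f(P)))
```

```text
[ 0.57053306 -0.27913725  0.08194635]
[238. 221.]
[177. 239.]
[298. 203.]
[233. 247.]
[235. 245.]
```

arm_command(
  moves=[-0.1,-0.4,1,0,0,0,1,0,0,0,1,0,0,0,0.8,0,0,0,0,0,0,0,0,0],
)

```text
time: 4.45
ee_pos: [0.5657, -0.2808, 0.0417]
eef_rot: [0.601, 0.799, -0.0, -0.001]
ft_force: [0.5, -0.2, -0.0]
width: 0.0873
grip_force: 0.0
```

arm_command(
  moves=[0,0,0,0,0,0,0,0,0,0,0,0,0,0,0,0,0,0,0,0,0,0,0,0,0,0,0,0,0,0,0,0,0,0,0,0,0,0,0,0],
  fingers=0,
  squeeze=8,
)

```text
time: 5.28
ee_pos: [0.5662, -0.2809, 0.0425]
eef_rot: [0.601, 0.799, 0.0, -0.0]
ft_force: [0.4, -0.3, -0.1]
width: 0.0282
grip_force: 0.0
```

Run:
```python
from h import *
s=r.camera("side")[:,:,::-1]
cv2.imwrite("pics/c3.png",cv2.resize(np.ascontiguousarray(s[190:310,320:440]),(480,480)))
print(r.read_state())
```

```text
{'time': 5.3333, 'joint_positions': array([-0.06741108,  0.53452753,  0.60264271,  1.64075757, -0.3352111 ,
        1.0714792 ,  0.9130003 ]), 'joint_vel': array([ 0.00016198, -0.00252609, -0.00024318, -0.00067907, -0.00029477,
       -0.00017693,  0.00064743]), 'joint_torque': array([-1.97860434e-03, -6.17348528e+01,  1.26410544e+01, -3.31004333e+01,
       -6.58275821e-04,  8.58873571e-02, -5.74476394e-05]), 'ee_pos': array([ 0.56614254, -0.28099187,  0.04250296]), 'eef_rot': array([6.01284420e-01, 7.99035072e-01, 2.51390195e-05, 3.55339521e-06]), 'ft_force': array([ 0.333754  ,  0.78617575, -0.18256527]), 'torque': array([-0.0432294 ,  0.02120607, -0.01187529]), 'grip_force': 0.0, 'width': 0.024289080850418747}
```

View pics/c3.png

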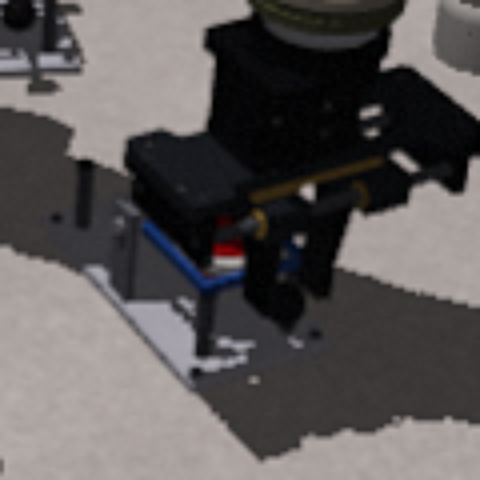

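The ball, at about (288,302), sits between the two fingertips, which are still closing.

arm_command(
  moves=[0,0,0,0,0,0,0,0,0,0,0,0,0,0,0,0],
  fingers=0,
  squeeze=10,
)

```text
time: 5.67
ee_pos: [0.5662, -0.281, 0.0424]
eef_rot: [0.601, 0.799, 0.0, -0.0]
ft_force: [0.8, 0.5, -1.3]
width: 0.0213
grip_force: 9.2
```

Run:
```python
from h import *
s=r.camera("side")[:,:,::-1]
c=np.ascontiguousarray(s[235:290,365:425]).astype(float)
c=255*(c/255)**.45
cv2.imwrite("pics/c4.png",cv2.resize(c.astype(np.uint8),None,fx=10,fy=10,interpolation=cv2.INTER_CUBIC))
```

```text
(no output)
```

View pics/c4.png

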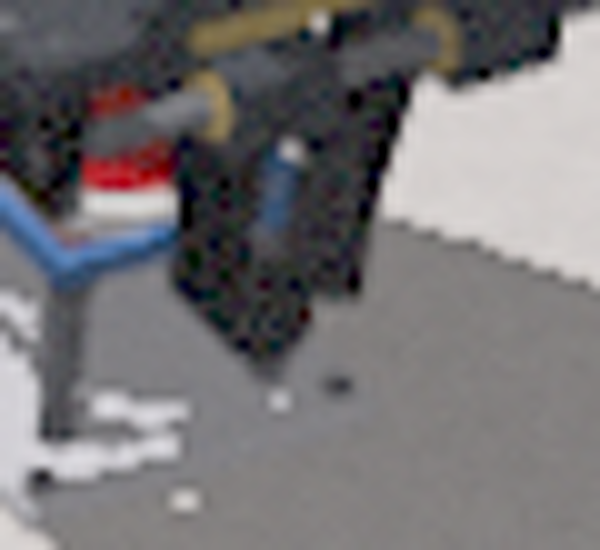

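arm_command(
  moves=[0,0,0,0,0,0,0,0,0,0,0,0,0,0,0,0,0,0,0.4,0,0,0,0.4,0,0,0,0,0],
  fingers=50,
)

```text
time: 6.3
ee_pos: [0.5656, -0.2806, 0.0334]
eef_rot: [0.601, 0.799, -0.0, -0.001]
ft_force: [0.0, -0.0, -0.0]
width: 0.0429
grip_force: 0.0
```

arm_command(
  moves=[0,0,0,0,0,0,0,0,0,0,0,0,0,0,0,0,0,0,0,0,0,0,0,0,0,0,0,0,0,0,0,0,0,0,0,0,0,0,0,0],
  fingers=0,
)

```text
time: 7.13
ee_pos: [0.5662, -0.281, 0.0346]
eef_rot: [0.601, 0.799, 0.0, 0.0]
ft_force: [-1.1, 0.2, 1.0]
width: 0.0238
grip_force: 10.0
```

arm_command(
  moves=[0,0,0,0,0,0,0,0,0,0,0,0,0,0,0,0,0,0,0.4,0,0,0,0.4,0,0,0,0,0],
  fingers=50,
)

```text
time: 7.72
ee_pos: [0.5656, -0.2806, 0.0253]
eef_rot: [0.601, 0.799, -0.0, -0.001]
ft_force: [-0.8, -0.4, -0.3]
width: 0.0426
grip_force: 0.0
```

arm_command(
  moves=[0,0,0,0,0,0,0,0,0,0,0,0,0,0,0,0,0,0,0,0,0,0,0,0,0,0,0,0,0,0,0,0,0,0,0,0,0,0,0,0],
  fingers=0,
)

```text
time: 8.55
ee_pos: [0.5662, -0.281, 0.0266]
eef_rot: [0.601, 0.799, 0.0, 0.0]
ft_force: [0.2, -0.4, 1.1]
width: 0.024
grip_force: 10.0
```

Run:
```python
from h import *
s=r.camera("side")[:,:,::-1]
c=np.ascontiguousarray(s[235:290,365:425]).astype(float)
c=255*(c/255)**.45
cv2.imwrite("pics/c5.png",cv2.resize(c.astype(np.uint8),None,fx=10,fy=10,interpolation=cv2.INTER_CUBIC))
```

```text
(no output)
```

View pics/c5.png

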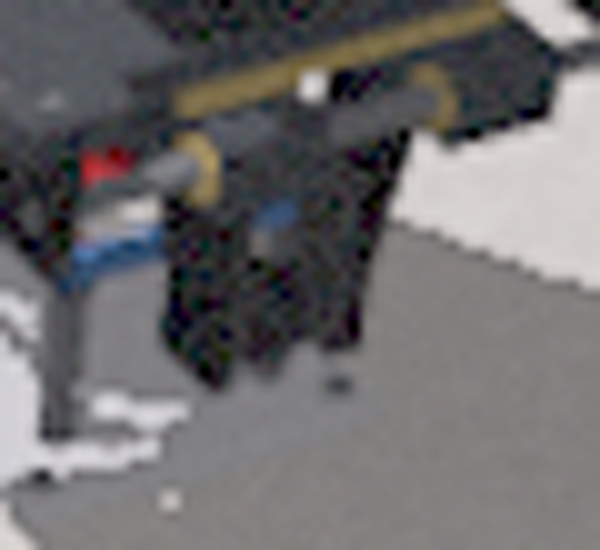

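The width now holds at 24 mm and the ball is fully between the pads. In this view the fingertips at (215,390) and (345,350) are level with the ball's bottom. I'll start the swing in 5° steps along the arc.

arm_command(
  moves=[0,0,0,0,0.04,0,-0.94,0,0.12,0,-0.93,0,0.2,0,-0.92,0,0.28,0,-0.9,0,0.36,0,-0.87,0,0.43,0,-0.84,0],
  squeeze=15,
)

```text
time: 9.18
ee_pos: [0.5621, -0.2666, 0.0814]
eef_rot: [0.601, 0.799, 0.0, -0.0]
ft_force: [1.2, 1.4, -2.6]
width: 0.024
grip_force: 15.0
```

arm_command(
  moves=[0.51,0,-0.79,0,0.57,0,-0.75,0,0.64,0,-0.7,0,0.7,0,-0.64,0,0.75,0,-0.57,0,0.79,0,-0.51,0,0.84,0,-0.43,0,0.87,0,-0.36,0,0.9,0,-0.28,0,0.92,0,-0.2,0,0.93,0,-0.12,0,0.94,0,-0.04,0],
)

```text
time: 10.18
ee_pos: [0.5369, -0.1765, 0.1354]
eef_rot: [0.601, 0.799, 0.001, 0.001]
ft_force: [6.1, 0.2, 0.7]
width: 0.0238
grip_force: 15.0
```

Run:
```python
from h import *
s=r.camera("side")[:,:,::-1];t=r.camera("top")[:,:,::-1]
c=np.hstack([np.ascontiguousarray(s[170:290,310:430]),np.ascontiguousarray(t[110:230,260:380])]).astype(float)
c=255*(c/255)**.6
cv2.imwrite("pics/c6.png",cv2.resize(c.astype(np.uint8),(800,400),interpolation=cv2.INTER_CUBIC))
print(r.read_state()["ft_force"],r.read_state()["width"],r.read_state()["ee_pos"])
```

```text
[3.64659245 0.93462274 4.89711957] 0.02391082301570371 [ 0.5365525  -0.17535612  0.13533684]
```

View pics/c6.png

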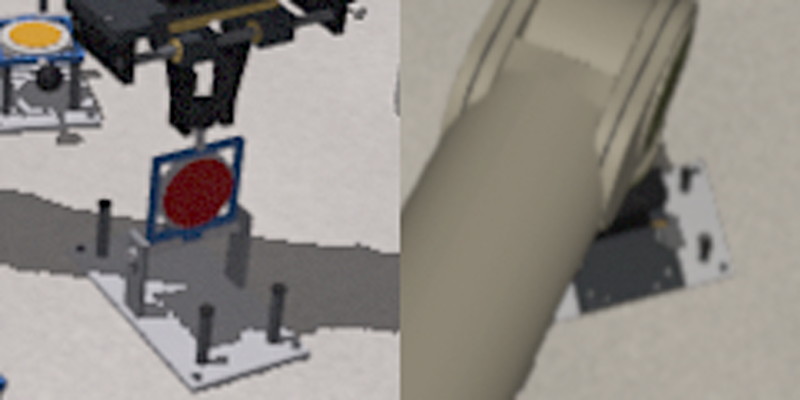

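The carrier is upright, held by the knob, and the base (plain red disc) faces the camera. I'll carry on down the other side.

arm_command(
  moves=[0.94,0.1,0.04,0,0.93,0.1,0.12,0,0.92,0,0.2,0,0.9,0,0.28,0,0.87,0,0.36,0,0.84,0,0.43,0,0.79,0,0.51,0,0.75,0,0.57,0,0.7,0,0.64,0,0.64,0,0.7,0],
)

```text
time: 11.12
ee_pos: [0.5144, -0.0961, 0.0952]
eef_rot: [0.601, 0.799, -0.0, -0.001]
ft_force: [-0.4, 2.1, 2.3]
width: 0.0237
grip_force: 15.0
```

arm_command(
  moves=[0.57,0,0.75,0,0.51,0,0.79,0,0.43,0,0.84,0,0.36,0,0.87,0,0.28,0,0.9,0,0.2,0,0.92,0],
)

```text
time: 11.62
ee_pos: [0.5084, -0.0744, 0.044]
eef_rot: [0.601, 0.799, -0.0, -0.0]
ft_force: [-2.3, 2.2, 0.9]
width: 0.0236
grip_force: 15.0
```

arm_command(
  moves=[0.1,0,0.6,0,0.04,0,0.6,0,0.02,0,0.4,0,0,0,0.2,0,0,0,0,0,0,0,0,0],
)

```text
time: 12.12
ee_pos: [0.5081, -0.0731, 0.0272]
eef_rot: [0.601, 0.799, -0.0, -0.0]
ft_force: [-3.3, 2.9, -0.9]
width: 0.0236
grip_force: 15.0
```

arm_command(
  moves=[0,0,0.1,0,0,0,0,0,0,0,0,0,0,0,0,0,0,0,0,0,0,0,0,0,0,0,0,0,0,0,0,0,0,0,0,0,0,0,0,0],
  fingers=80,
)

```text
time: 12.95
ee_pos: [0.5083, -0.073, 0.0262]
eef_rot: [0.601, 0.799, 0.0, -0.0]
ft_force: [-0.2, 0.4, 0.1]
width: 0.0689
grip_force: 0.0
```

arm_command(
  moves=[0,0,-0.5,0,0,0,-1,0,0,0,-2,0,0,0,-3,0,0,0,-3,0,0,0,-3,0,0,0,-3,0,0,0,0,0,0,0,0,0],
)

```text
time: 13.7
ee_pos: [0.5094, -0.0732, 0.1836]
eef_rot: [0.601, 0.799, 0.002, 0.001]
ft_force: [-0.1, 0.3, -0.1]
width: 0.0693
grip_force: 0.0
```

arm_command(
  moves=[0,0,0,0,0,0,0,0,0,0,0,0,0,0,0,0,0,0,0,0,0,0,0,0,0,0,0,0,0,0,0,0,0,0,0,0,0,0,0,0,0,0,0,0,0,0,0,0],
)

```text
time: 14.7
ee_pos: [0.5083, -0.0731, 0.1812]
eef_rot: [0.601, 0.799, 0.0, -0.0]
ft_force: [0.6, 0.4, 0.8]
width: 0.0696
grip_force: 0.0
```

Run:
```python
from h import *
s=r.camera("side")[:,:,::-1]
c=np.ascontiguousarray(s[150:300,280:430]).astype(float)
c=255*(c/255)**.6
cv2.imwrite("pics/c7.png",cv2.resize(c.astype(np.uint8),(600,600),interpolation=cv2.INTER_CUBIC))
print(r.read_state()["ft_force"])
```

```text
[-0.31997368  0.74056308 -0.33473147]
```

View pics/c7.png

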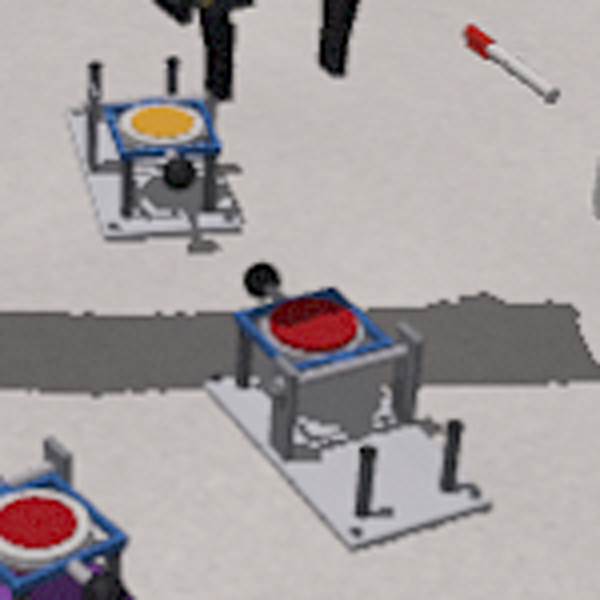

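The carrier lies on the +x side with its red base up, the knob is at crop (262,279), and the gripper is clear. I'll wait a little longer, check the knob's height, and hand in if it holds.

arm_command(
  moves=[0,0,0,0,0,0,0,0,0,0,0,0,0,0,0,0,0,0,0,0,0,0,0,0,0,0,0,0,0,0,0,0,0,0,0,0,0,0,0,0,0,0,0,0,0,0,0,0],
)

```text
time: 15.75
ee_pos: [0.5083, -0.073, 0.1812]
eef_rot: [0.601, 0.799, 0.0, -0.0]
ft_force: [-1.0, 0.1, 0.9]
width: 0.0692
grip_force: 0.0
```

Run:
```python
from h import *
s=r.camera("side")[:,:,::-1];c=s[205:230,335:358]
b=[x for x in blobs(c.max(2)<45,(335,205),30)];print(b)
p=max(b,key=lambda x:x[0])[1];q=onz("side",p,.06);print(q)
# expected (.510,-.075); z error if lying in the vertical plane above/below expected point
ok=np.linalg.norm(q[:2]-[.510,-.075])<.012;print(ok)
if ok: print(r.close_job())
```

```text
[(np.int32(128), array([348.2, 223.4]))]
[ 0.51259192 -0.08714074  0.06      ]
False
```

The blob includes the dark stem and shadow, so I'll isolate the ball with a distance transform.

Run:
```python
from h import *
s=r.camera("side")[:,:,::-1];m=(s[205:230,335:358].max(2)<45).astype(np.uint8)
d=cv2.distanceTransform(m,cv2.DIST_L2,5);v,u=np.argwhere(d>d.max()-.6).mean(0);p=(u+335,v+205)
q=onz("side",p,.06);print(p,d.max(),q)
ok=np.linalg.norm(q[:2]-[.510,-.075])<.009;print(ok)
if ok: print(r.close_job())
```

```text
(np.float64(352.0), np.float64(229.0)) 5.0 [ 0.51586348 -0.11420939  0.06      ]
False
```

Run:
```python
from h import *
s=r.camera("side")[:,:,::-1];m=(s[211:226,337:352].max(2)<45).astype(np.uint8)
print(m)
d=cv2.distanceTransform(m,cv2.DIST_L2,5);v,u=np.argwhere(d>d.max()-.6).mean(0);p=(u+337,v+211)
q=onz("side",p,.06);print(p,d.max(),q)
ok=np.linalg.norm(q[:2]-[.510,-.075])<.009;print(ok)
if ok: print(r.close_job())
```

```text
[[0 0 0 0 0 0 0 0 0 0 0 0 0 0 0]
 [0 0 0 0 0 0 0 0 0 0 0 0 0 0 0]
 [0 0 0 0 0 0 0 0 0 0 0 0 0 0 0]
 [0 0 0 0 0 0 0 0 0 0 0 0 0 0 0]
 [0 0 0 0 0 0 0 0 0 0 0 0 0 0 0]
 [0 0 0 0 0 0 1 1 1 1 1 0 0 0 0]
 [0 0 0 0 0 1 1 1 1 1 1 1 0 0 0]
 [0 0 0 0 1 1 1 1 1 1 1 1 0 0 0]
 [0 0 0 0 1 1 1 1 1 1 1 1 1 0 0]
 [0 0 0 0 1 1 1 1 1 1 1 1 1 0 0]
 [0 0 0 0 1 1 1 1 1 1 1 1 1 0 0]
 [0 0 0 0 0 1 1 1 1 1 0 1 0 0 0]
 [0 0 0 0 0 1 1 1 1 1 1 0 1 0 0]
 [0 0 0 0 0 0 0 0 1 0 0 0 1 1 0]
 [0 0 0 0 0 0 0 0 0 0 0 0 1 1 1]]
(np.float64(344.6666666666667), np.float64(219.33333333333334)) 3.5969 [ 0.50816867 -0.06665215  0.06      ]
True
the job is handed in; nothing more can be done
None
```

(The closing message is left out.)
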